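# Set the rinsed mixing cup mouth down on its drying peg

## Robot

A 7-joint arm with a two-finger parallel gripper is mounted at the origin on the work surface. World frame = base frame: x ahead of the robot, y to its left, z up, the work surface at z = 0. Lengths are in m, angles in degrees, forces in N, time in s.
With the tool pointing down it reaches from about 0.425 to 0.875 m from the base axis. Payload 8.4 kg.
Tool frame: the origin (TCP) lies on the centre line of the jaws, within the pads' length; the fingertips stand 25 mm ahead of it and the grasp point (between the pads) lies 6 mm ahead of it; z points along the fingers, y is the line along which they close (so a half turn about z gives the same grasp; the last joint's range is limited). The gripper opens to 85 mm and grips with 20 to 120 N. Pads are 22 mm wide; open, the fingers measure 114 mm over their backs; the gripper's body (76 mm by 85 mm) begins 54 mm behind the grasp point. The pads swing forward as they close: fully open they stand 13 mm farther back than shut.
Start: joints at [57.571, 19.091, 2.286, 83.961, -0.768, 76.965, -3.352], TCP at [0.292, -0.58, 0.256] pointing down, gripper open.
Joint ranges: [-147.57, 147.57], [-21.85, 119.76], [-74.77, 79.35], [14.55, 137.4], [-85.83, 265.84], [4.83, 119.75], [-152.11, 152.11]. Speed limits (degrees/s): [127.2, 127.2, 159.86, 159.86, 180, 180, 180].

## Interface

Orientations are given as [roll, pitch, yaw] about the fixed x, y, z axes, in that order (R = Rz(yaw) Ry(pitch) Rx(roll)).
In Python, from plant import robot, snapshot, job gives the robot as it stands.
- The arm moves only by the tool jog_arm, never from a script. Its argument "motion" is a list that holds one entry, the list of rows, each a list of 7 numbers: the shift along the tool's x, y, z scaled (see below), then the turn, a rotation vector about the tool's x, y, z scaled (see below), then the opening, from 0 (shut) to 1 (fully open). In form: [[[tx, ty, tz, wx, wy, wz, hand], ...]]. A call has 1 to 10 rows; each row shifts and turns the commanded pose from where the row before left it, along the tool's axes as they then stand; what a row does not reach is not made up. The controller multiplies each number of a shift by 0.02 m and each number of a turn by 0.1 rad. A row lasts 1/10 s, in which the tool goes at most 50 mm and 8.59 degrees, less where a joint would pass 70% of its speed; a pose out of reach is approached as far as the arm can. A call with a number of a shift or a turn outside -1 to 1 is refused whole. A call with a gripper value outside its range is refused whole. The fingers move at their own pace and stop on an object; "squeeze" is the grip in N (left out, the last holds). Time passes only in rows, so rows that do not move let the fingers close. It gives the time, the measured TCP pose, the force, the opening and the grip force at its end, in the units of the state.
- robot.get_state(): the state, without advancing time (a new reading comes with each control period).
- snapshot(name): name is "scene" or "top"; returns a dict with "frame" (384x512x3 uint8, blue, green, red), "mtx" (3x3 intrinsics, pixels), "k1" (the pictures are not rectified: a ray, as slopes to the right and down, at radius r is drawn at 1 + k1 r^2 times it, then the intrinsics apply), "pose" (4x4, takes a point from camera to world coordinates). Camera axes: x right, y up, looking along -z (the intrinsics and any distortion apply to the point x, -y, -z); pixel columns grow to the right and rows downward; lengths in m; the calibration is good to about 2 mm. A picture is of the moment at which its call begins. There is no depth.
- job.hand_in(): hands the job in; it is judged then, once.
The state is a dict: "time_s": time; "qpos": joint angles; "joint_velocities": joint speeds; "effort": joint torques, N m; "eef_pos": TCP position; "tcp_rot": TCP orientation; "force": force on the tool from outside, world axes, zero at the start; "ft_torque": the same for the moment, N m; "finger_gap": finger opening in m; "grasp_force": force on a finger pad.
Only numpy, scipy, OpenCV 4.12 (cv2) and the standard library are available. Lean on these libraries where they do the work, as an engineer would, in place of code of your own. Each camera call takes 0.05 s, during which the arm holds its last target. There are 200 camera calls.

## Task

Pick up the tall mixing cup that lies on its side on a wire rest, turn it mouth down over the free drying peg and lower it until its rim stands on the peg's base, then let go; set it down, do not drop it. Leave the short cup on the other rest and the cup that is already drying on the other peg as they are.

Things in the scene. Friction and masses are not known exactly. Their poses are not given: they have to be found in the camera images.
- tall_cup_center (a point): Tall white plastic cup, straight and round: 100 mm long, 54 mm outer, 48 mm inner diameter, 4 mm bottom, 90 g. Point: its centre, half-way along its axis; z towards its open mouth (rim at +50 mm). It lies level, mouth to the robot's right and ahead, axis 63 mm above the table, on a fixed rest: two 8 mm wires along it, 30 mm apart, tops 40 mm up, on a foot 130 x 60 x 8 mm; its flanks are free.
- free_peg_seat (a point): Free drying peg: fixed wooden stand, a round base 100 mm across and 12 mm thick with an upright central post 24 mm in diameter, 70 mm high above the base (top 82 mm above the table). Point: the foot of the post, level with the base's upper face, 12 mm above the table; z up. The other, identical stand already carries a cup.
- short_cup_center (a point): Short cup, white plastic, like the tall one but 60 mm long (54 mm across); lies on the other wire rest and stays there. The point is at its centre, z towards its mouth.
- drying_cup_center (a point): Cup already drying, white plastic, 90 mm long and 54 mm across, standing mouth down over the post of the other stand; stays there. The point is at its centre, z towards its mouth (down).
Not all that is in view belongs to the job. Leave any red or turquoise look-alike of the part that bears free_peg_seat alone.

How it is judged:
By the outcome, as a careful person would: the job done as asked, in the order asked, and still so for the second after the job is handed in, with the robot touching nothing.
It also fails if it takes over 53 s, if anything falls off the work surface, if the arm or the gripper's body presses on something with over 40 N, if the wrist force passes 120 N, or if a joint passes its speed limit or range.

## Working session

There is one attempt and no reset: what is moved stays moved. The work goes in short steps, Python scripts to look and compute and a tool call to move; the robot and the scene stay as the last step left them, time stands still between calls to the robot, and variables do not carry over. Pictures are saved under pics/ and viewed, at most 11 in all, crops included, and the job is handed in when it is done.

Besides the shell and the picture viewer there is one more tool, called after "Request:" as name(argument=value, ...) on one line, values as JSON. jog_arm: Moves the arm, as the interface text tells. Shifts and turns lie within -1 to 1; 1 stands for 0.02 m of shift or 0.1 rad of turn. Its arguments: {"type":"object","properties":{"motion":{"type":"array"},"squeeze":{"type":"number"}},"required":["motion"]}

```bash
ls; mkdir -p pics
cat > h.py <<'E'
import numpy as np, cv2
from plant import robot, snapshot, job
def ray(s,u,v):
    K=s["mtx"]; xd=np.array([(u-K[0][2])/K[0][0],(v-K[1][2])/K[1][1]]); x=xd.copy()
    for _ in range(20): x=xd/(1+s["k1"]*(x@x))
    P=np.array(s["pose"]); d=P[:3,:3]@np.array([x[0],-x[1],-1]); return P[:3,3],d/np.linalg.norm(d)
def onz(s,u,v,z):
    o,d=ray(s,u,v); return o+d*(z-o[2])/d[2]
def proj(s,p):
    P=np.array(s["pose"]); c=P[:3,:3].T@(np.array(p)-P[:3,3]); x=np.array([c[0],-c[1]])/-c[2]
    x=x*(1+s["k1"]*(x@x)); K=s["mtx"]; return K[0][0]*x[0]+K[0][2],K[1][1]*x[1]+K[1][2]
E
python3 - <<'E'
from h import *
a=snapshot("scene");b=snapshot("top")
import pickle; pickle.dump((a,b),open("s0.pkl","wb"))
cv2.imwrite("pics/a.png",cv2.resize(a["frame"],(800,600)));cv2.imwrite("pics/b.png",cv2.resize(b["frame"],(800,600)))
for s in(a,b): print(np.round(s["pose"],3).tolist(),np.array(s["mtx"]).tolist(),s["k1"])
print(robot.get_state())
E
```

```text
pics
[[0.821, -0.326, 0.469, 0.894], [0.571, 0.452, -0.685, -0.704], [0.011, 0.83, 0.558, 0.591], [0.0, 0.0, 0.0, 1.0]] [[352.74280585665633, 0.0, 266.96397492785053], [0.0, 352.74280585665633, 191.74873456280113], [0.0, 0.0, 1.0]] -0.05281927257570306
[[-0.015, 0.991, -0.129, 0.352], [-1.0, -0.014, 0.008, -0.039], [0.007, 0.129, 0.992, 1.057], [0.0, 0.0, 0.0, 1.0]] [[381.82349384015845, 0.0, 253.7350188755171], [0.0, 381.82349384015845, 196.23339227349646], [0.0, 0.0, 1.0]] -0.09488982058556317
{'time_s': 0.1, 'qpos': array([57.57125475, 19.12946109,  2.28719656, 84.00929621, -0.76804059,
       76.96290519, -3.35266965]), 'joint_velocities': array([ 0.04524182, -0.20038812,  0.02295551, -0.17574774,  0.08863496,
       -0.01340111,  0.02294591]), 'effort': array([ 6.22120438e-03, -6.60013318e+01,  1.37142979e+00, -4.06466389e+01,
        1.71268301e-02,  9.03748325e-03, -5.80304982e-05]), 'eef_pos': array([ 0.29229498, -0.58013977,  0.25546281]), 'tcp_rot': array([-1.79913841e+02,  6.41437006e-03,  2.67406635e+01]), 'force': array([-0.43931372, -0.22607593,  0.36066009]), 'ft_torque': array([0.0274869 , 0.03407974, 0.02662888]), 'grasp_force': 0.0, 'finger_gap': 0.08571390928643605}
```

View pics/a.png

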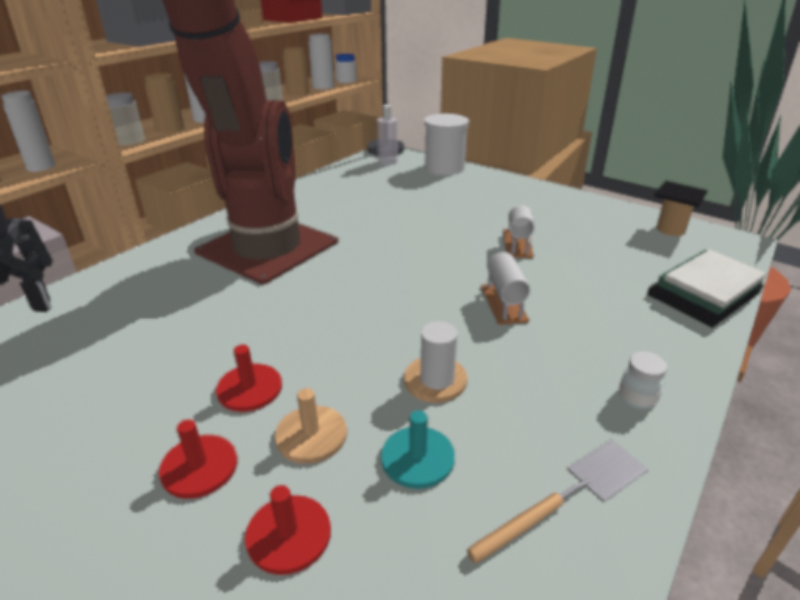

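View pics/b.png

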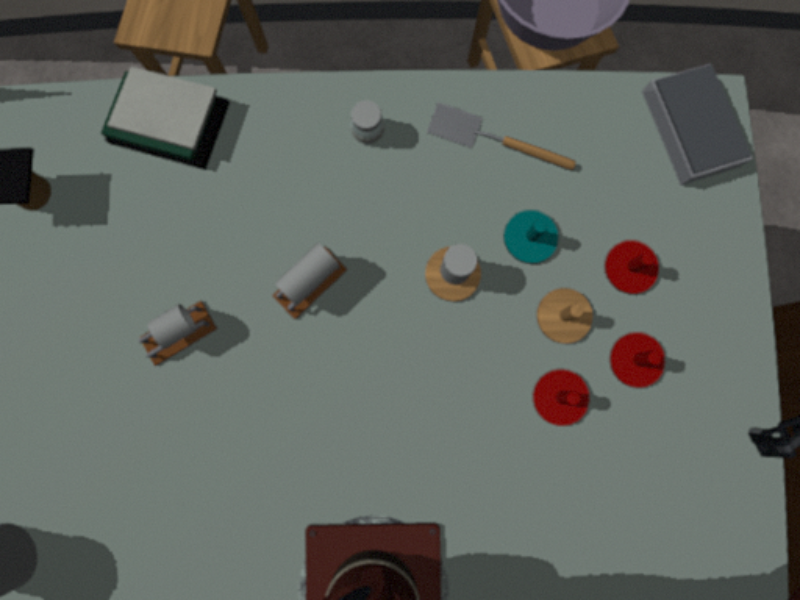

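In the scene view (800x600) the tall cup is at (508,278), the short cup at (520,222), the wooden free peg at (310,425), and the wooden peg with a cup at (437,360). Red pegs are at (190,460), (245,375) and (285,525), and the turquoise one is at (418,450). In the top view, the tall cup is at (310,278) and the free wooden peg at (565,315). That peg is the only bare, wood-coloured one, so it fits the description. Next I measure both.

Run:
```python
from h import *
import pickle; a,b=pickle.load(open("s0.pkl","rb"))
k=0.64
def blob(s,mask,u,v,r):
    m=np.zeros_like(mask); u,v,r=[int(t*k) for t in(u,v,r)]
    m[v-r:v+r,u-r:u+r]=mask[v-r:v+r,u-r:u+r]
    c=max(cv2.findContours(m,0,2)[0],key=cv2.contourArea); return c
def masks(s):
    h=cv2.cvtColor(s["frame"],cv2.COLOR_BGR2HSV).astype(int)
    return h
out=[]
h=masks(b)
for p in [(310,270),(320,265),(565,335),(545,315),(420,380),(177,328),(571,313)]: print(p,h[int(p[1]*k),int(p[0]*k)])
wood=((h[...,0]<25)&(h[...,1]>70)&(h[...,2]>60)).astype(np.uint8)*255
white=((h[...,1]<22)&(h[...,2]>100)).astype(np.uint8)*255
c=blob(b,wood,565,315,42); e=cv2.fitEllipse(c); print("base ell",e, onz(b,*e[0],.012), [onz(b,*e[0],.012)])
ct=blob(b,white,310,280,48); r=cv2.minAreaRect(ct); print("cup rect",r)
bx=cv2.boxPoints(r); W=np.array([onz(b,*q,.063) for q in bx]); print(W.round(4).tolist(), W.mean(0))
ha=masks(a)
wooda=((ha[...,0]<25)&(ha[...,1]>70)&(ha[...,2]>60)).astype(np.uint8)*255
ca=blob(a,wooda,311,432,50)
# base from scene: lower contour points on z=.012; fit circle
Pa=np.array([onz(a,*q[0],.012) for q in ca]); Pb=np.array([onz(b,*q[0],.012) for q in c])
for P in(Pa,Pb):
    (x,y),rr=cv2.minEnclosingCircle(P[:,:2].astype(np.float32)); print("circ",x,y,rr)
ia=a["frame"].copy(); ib=b["frame"].copy()
cv2.drawContours(ib,[c,ct],-1,(0,255,0),1); cv2.drawContours(ia,[ca],-1,(0,255,0),1)
o=np.hstack([cv2.resize(ib[130:290,160:400],(400,267)) ,cv2.resize(ia[130:300,160:400],(400,283))[:267]])
cv2.imwrite("pics/c.png",cv2.resize(o,(800,534)))
```

```text
(310, 270) [ 75   8 129]
(320, 265) [105   4 119]
(565, 335) [ 16 124 127]
(545, 315) [ 17 130 149]
(420, 380) [ 74  23 121]
(177, 328) [ 60   5 109]
(571, 313) [ 16 132 122]
base ell ((361.1048889160156, 201.6722412109375), (34.20022964477539, 35.275325775146484), 128.32106018066406) [ 0.46927897 -0.34642942  0.012     ] [array([ 0.46927897, -0.34642942,  0.012     ])]
cup rect ((185.20794677734375, 176.9337158203125), (34.29011535644531, 70.04798126220703), 29.291357040405273)
[[0.4782, 0.2175, 0.063], [0.6424, 0.1283, 0.063], [0.5948, 0.0477, 0.063], [0.4329, 0.1378, 0.063]] [0.53708489 0.13282072 0.063     ]
circ 0.46202611923217773 -0.33802637457847595 0.07134269922971725
circ 0.4700952172279358 -0.3465886414051056 0.05048557370901108
```

View pics/c.png

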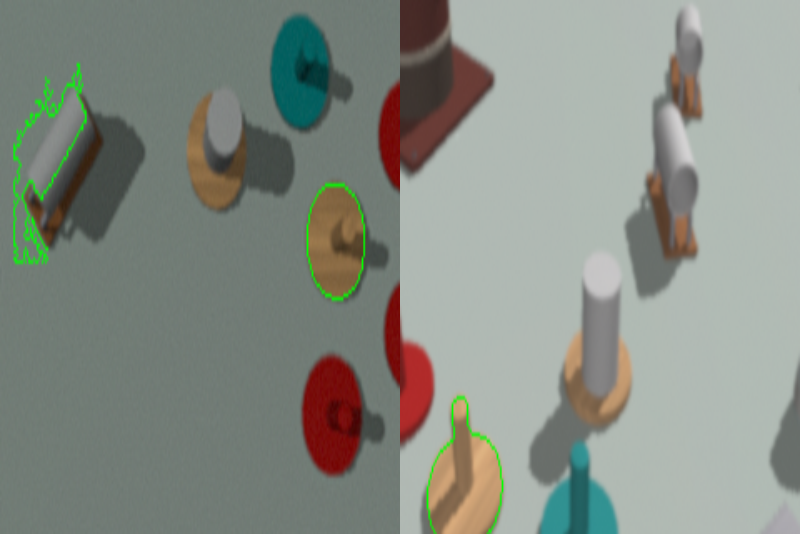

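The contour fits the free wooden peg's base in both views (crop: (336,240) left, (465,485) right); it's the only bare wooden one. The cup mask leaked onto the table, so I'll tighten it and plan the motion.

Run:
```python
from h import *
import pickle; a,b=pickle.load(open("s0.pkl","rb"))
for s,(u,v,r),n in ((b,(198,178,32),"top"),(a,(326,178,26),"scene")):
    f=cv2.resize(s["frame"][v-r:v+r,u-r:u+r],None,fx=4,fy=4,interpolation=cv2.INTER_CUBIC)
    h=cv2.cvtColor(cv2.GaussianBlur(f,(0,0),3),cv2.COLOR_BGR2LAB).astype(int)
    d=np.abs(h[...,1]-128)+np.abs(h[...,2]-128)
    # table colour from corner
    t=h[5:25,5:25].reshape(-1,3).mean(0); cc=h[4*r-10:4*r,4*r-6:4*r+6].reshape(-1,3).mean(0); print(n,t,cc)
    m=(np.linalg.norm(h[...,1:]-cc[1:],axis=2)<np.linalg.norm(t[1:]-cc[1:])*.5)&(h[...,0]>55)
    m=cv2.morphologyEx(m.astype(np.uint8)*255,cv2.MORPH_OPEN,np.ones((17,17)))
    c=max(cv2.findContours(m,0,2)[0],key=cv2.contourArea); R=cv2.minAreaRect(c)
    bx=cv2.boxPoints(R); q=(bx+.5)/4-.5+[u-r,v-r]
    W=np.array([onz(s,*p,.063) for p in q]); print(R,W.round(4).tolist(),W.mean(0).round(4))
    cv2.drawContours(f,[c],-1,(0,255,0),1); cv2.drawContours(f,[bx.astype(int)],-1,(0,0,255),1)
    cv2.imwrite(f"pics/d_{n}.png",f)
i=cv2.imread("pics/d_top.png");j=cv2.imread("pics/d_scene.png")
cv2.imwrite("pics/d.png",np.hstack([cv2.resize(i,(400,400)),cv2.resize(j,(400,400))]))
```

```text
top [130.45 122.41 129.99] [119.45833333 126.9        128.15      ]
((120.2128677368164, 117.70309448242188), (80.4572982788086, 158.5104217529297), 47.231178283691406) [[0.5253, 0.1618, 0.063], [0.597, 0.0849, 0.063], [0.5563, 0.0484, 0.063], [0.4854, 0.1252, 0.063]] [0.541  0.1051 0.063 ]
scene [190.9125 123.9175 130.    ] [178.075      128.41666667 128.        ]
((96.53305053710938, 105.86871337890625), (141.58328247070312, 87.31749725341797), 64.32318115234375) [[0.4696, 0.1235, 0.063], [0.4904, 0.2127, 0.063], [0.6081, 0.0725, 0.063], [0.5852, 0.0007, 0.063]] [0.5383 0.1023 0.063 ]
```

View pics/d.png

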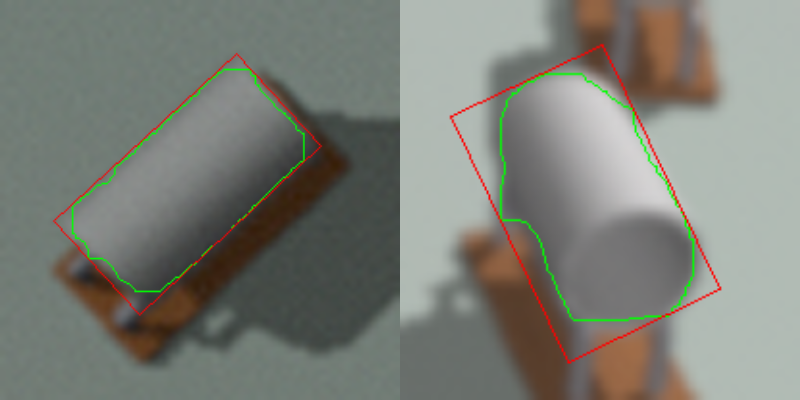

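The crop shows the tall cup lying with its mouth (dark disc) towards the robot's right and ahead. Its centre is about (0.541, 0.105), with the axis at about -47°. I'll move above it.

Request:
jog_arm(motion=[[[0.84,-0.98,0.09,0,0,0,1],[0.84,-0.98,0.09,0,0,0,1],[0.84,-0.98,0.09,0,0,0,1],[0.84,-0.98,0.09,0,0,0,1],[0.84,-0.98,0.09,0,0,0,1],[0.84,-0.98,0.09,0,0,0,1],[0.84,-0.98,0.09,0,0,0,1],[0.84,-0.98,0.09,0,0,0,1],[0.84,-0.98,0.09,0,0,0,1],[0.84,-0.98,0.09,0,0,0,1]]])

```text
time_s: 1.1
eef_pos: [0.3543, -0.3286, 0.238]
tcp_rot: [-180.0, 0.0, 26.7]
force: [-0.1, -0.3, -0.3]
finger_gap: 0.0853
grasp_force: 0.0
```

Request:
jog_arm(motion=[[[0.84,-0.98,0,0,0,0,1],[0.84,-0.98,0,0,0,0,1],[0.84,-0.98,0,0,0,0,1],[0.84,-0.98,0,0,0,0,1],[0.84,-0.98,0,0,0,0,1],[0.84,-0.98,0,0,0,0,1],[0.84,-0.98,0,0,0,0,1],[0.84,-0.98,0,0,0,0,1],[0.84,-0.98,0,0,0,0,1],[0.84,-0.98,0,0,0,0,1]]])

```text
time_s: 2.1
eef_pos: [0.416, -0.0781, 0.2381]
tcp_rot: [-180.0, 0.0, 26.7]
force: [0.0, 0.3, 0.0]
finger_gap: 0.0856
grasp_force: 0.0
```

Request:
jog_arm(motion=[[[0.84,-0.98,0,0,0,0,1],[0.84,-0.98,0,0,0,0,1],[0.84,-0.98,0,0,0,0,1],[0.84,-0.98,0,0,0,0,1],[0.84,-0.98,0,0,0,0,1],[0.84,-0.98,0,0,0,0,1],[0.84,-0.98,0,0,0,0,1],[0.84,-0.98,0,0,0,0,1],[0.84,-0.98,0,0,0,0,1],[0.84,-0.98,0,0,0,0,1]]])

```text
time_s: 3.1
eef_pos: [0.478, 0.1723, 0.2381]
tcp_rot: [-180.0, 0.0, 26.7]
force: [0.2, -0.3, -0.6]
finger_gap: 0.0856
grasp_force: 0.0
```

Request:
jog_arm(motion=[[[0,0,0,0,0,-0.98,1],[0,0,0,0,0,-0.98,1],[0,0,0,0,0,-0.98,1],[0,0,0,0,0,-0.98,1],[0,0,0,0,0,-0.98,1],[0,0,0,0,0,-0.98,1],[0,0,0,0,0,-0.98,1],[0,0,0,0,0,-0.98,1],[0,0,0,0,0,-0.98,1],[0,0,0,0,0,-0.98,1]]])

```text
time_s: 4.1
eef_pos: [0.4778, 0.1713, 0.238]
tcp_rot: [-180.0, 0.0, 83.1]
force: [-0.1, 1.2, 0.2]
finger_gap: 0.0858
grasp_force: 0.0
```

Request:
jog_arm(motion=[[[0,0,0,0,0,-0.98,1],[0,0,0,0,0,-0.98,1],[0,0,0,0,0,-0.98,1],[0,0,0,0,0,-0.98,1],[0,0,0,0,0,-0.98,1],[0,0,0,0,0,-0.98,1],[0,0,0,0,0,-0.98,1],[0,0,0,0,0,-0.98,1],[0,0,0,0,0,-0.98,1]]])

```text
time_s: 5.0
eef_pos: [0.4778, 0.1713, 0.238]
tcp_rot: [-180.0, -0.0, 133.7]
force: [0.3, 0.3, 0.1]
finger_gap: 0.0853
grasp_force: 0.0
```

```bash
python3 -c "
from h import *
s=robot.get_state();print(s['qpos'],s['eef_pos'],s['tcp_rot'])"
```

```text
[ 21.90009176   7.38841123 -49.65679214 102.85879933   5.89264829
  72.46439526  14.35336876] [0.47775502 0.17131417 0.23803186] [-1.79969172e+02 -1.60236340e-02  1.33658717e+02]
```

Request:
jog_arm(motion=[[[0,0,0,0,-0.98,0,1],[0,0,0,0,-0.98,0,1],[0,0,0,0,-0.98,0,1],[0,0,0,0,-0.98,0,1]]])

```text
time_s: 5.4
eef_pos: [0.478, 0.1715, 0.2387]
tcp_rot: [179.9, 22.7, 133.4]
force: [-0.2, -0.7, -0.2]
finger_gap: 0.0853
grasp_force: 0.0
```

```bash
python3 -c "
from h import *
s=robot.get_state();print(s['qpos'],s['eef_pos'],s['tcp_rot'])"
```

```text
[ 12.7290138    3.26652261 -53.20616138 109.26017896  27.09880879
  69.70039401  -6.74856022] [0.47802349 0.17148032 0.23871711] [179.93068101  22.71375453 133.40545239]
```

Request:
jog_arm(motion=[[[0,0,0,0,-0.98,0,1],[0,0,0,0,-0.98,0,1],[0,0,0,0,-0.98,0,1],[0,0,0,0,-0.98,0,1],[0,0,0,0,0,0,1]]])

```text
time_s: 5.9
eef_pos: [0.4765, 0.1727, 0.2366]
tcp_rot: [-179.7, 44.9, 133.9]
force: [0.2, 0.9, -0.4]
finger_gap: 0.0855
grasp_force: 0.0
```

Run:
```python
from h import *
from scipy.spatial.transform import Rotation as Ro
b=snapshot("top");a=snapshot("scene")
s=robot.get_state();print(s['qpos'],s['eef_pos'],s['tcp_rot'])
R=Ro.from_euler('xyz',s['tcp_rot'],degrees=True).as_matrix()
g=np.array([.531,.116,.063]); tgt=g-.006*R[:,2]
print("shift in tool units",(R.T@(tgt-s['eef_pos'])/.02).round(2), R[:,2].round(3))
o=np.hstack([cv2.resize(b["frame"][110:270,110:270],(400,400)),cv2.resize(a["frame"][100:260,240:400],(400,400))]);cv2.imwrite("pics/e.png",o)
```

```text
[  0.61158421   9.24108541 -56.63639087 114.60907491  52.06197819
  80.01444405 -31.95346147] [0.47767073 0.17182183 0.23765552] [-179.8723001    44.72776777  133.58697453]
shift in tool units [3.4  0.03 8.62] [ 0.484 -0.511 -0.71 ]
```

View pics/e.png

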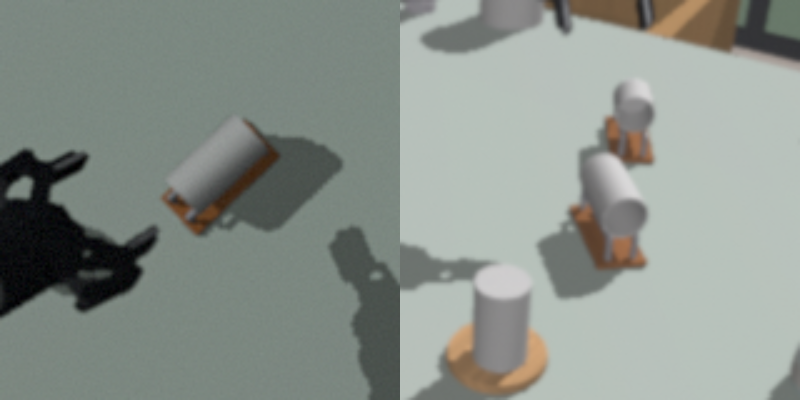

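The gripper (dark, crop (120,195)) faces the cup along its axis, with fingers straddling it. I'll align, advance and take one close look.

Request:
jog_arm(motion=[[[0.85,0,0,0,0,0,1],[0.85,0,0,0,0,0,1],[0.85,0,0,0,0,0,1],[0.85,0,0,0,0,0,1],[0,0,1,0,0,0,1],[0,0,1,0,0,0,1],[0,0,1,0,0,0,1],[0,0,1,0,0,0,1],[0,0,1,0,0,0,1],[0,0,1,0,0,0,1]]])

```text
time_s: 7.0
eef_pos: [0.5045, 0.1427, 0.105]
tcp_rot: [180.0, 44.8, 133.2]
force: [0.1, 0.1, -0.1]
finger_gap: 0.0854
grasp_force: 0.0
```

Run:
```python
from h import *
from scipy.spatial.transform import Rotation as Ro
b=snapshot("top");a=snapshot("scene")
s=robot.get_state();print(s['qpos'],s['eef_pos'],s['tcp_rot'],s['force'])
R=Ro.from_euler('xyz',s['tcp_rot'],degrees=True).as_matrix()
g=np.array([.531,.116,.063]); tgt=g-.006*R[:,2]
print("shift in tool units",(R.T@(tgt-s['eef_pos'])/.02).round(2))
o=np.hstack([cv2.resize(b["frame"][140:220,150:230],(400,400)),cv2.resize(a["frame"][130:230,270:370],(400,400))]);cv2.imwrite("pics/f.png",o)
```

```text
[ -2.67966304  23.28785639 -50.80773329 120.76150203  66.00981502
  74.82000855 -46.8917173 ] [0.50395686 0.14101788 0.10405698] [-179.76267389   44.84762064  133.25453283] [-0.14048454  0.00754859 -0.13079692]
shift in tool units [0.14 0.14 2.45]
```

View pics/f.png

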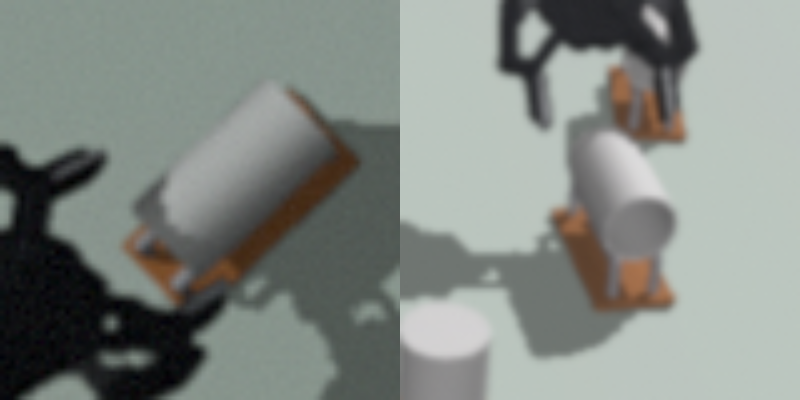

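The fingers straddle the cup: tips at (100,155) and (222,298), cup flanks between. The apparent offset is parallax. I'll go in and close.

Request:
jog_arm(motion=[[[0.1,0.1,0.8,0,0,0,1],[0,0,0.8,0,0,0,1],[0,0,0.8,0,0,0,1],[0,0,0,0,0,0,1],[0,0,0,0,0,0,0.6],[0,0,0,0,0,0,0.5],[0,0,0,0,0,0,0.4],[0,0,0,0,0,0,0.3],[0,0,0,0,0,0,0.3]]], squeeze=40)

```text
time_s: 8.0
eef_pos: [0.5253, 0.1211, 0.0709]
tcp_rot: [-179.7, 45.1, 133.5]
force: [-11.5, -4.5, 9.6]
finger_gap: 0.0538
grasp_force: 41.9
```

Run:
```python
from h import *
s=robot.get_state();print(s)
```

```text
{'time_s': 8.0, 'qpos': array([ -2.14096076,  27.10725998, -47.83916488, 121.2711134 ,
        71.25153154,  72.5721722 , -49.025544  ]), 'joint_velocities': array([ 0.09901401, -0.06907637,  0.0735208 , -0.00369146,  0.00256006,
       -0.06553066, -0.0766932 ]), 'effort': array([ -1.3413164 , -48.33612084, -10.65274715, -29.1638124 ,
         5.08909196,  -0.67751236,  -0.08112716]), 'eef_pos': array([0.52529813, 0.12109794, 0.07087929]), 'tcp_rot': array([-179.73049385,   45.05052083,  133.45707136]), 'force': array([-11.4930383 ,  -4.49795184,   9.63857824]), 'ft_torque': array([-1.41283841,  1.48236001, -1.9269033 ]), 'grasp_force': 41.88847415149212, 'finger_gap': 0.05377549625686423}
```

Gripped (gap 53.8 mm). Lifting straight up.

Request:
jog_arm(motion=[[[-0.3,0,-0.3,0,0,0,0.3],[-0.5,0,-0.5,0,0,0,0.3],[-0.7,0,-0.7,0,0,0,0.3],[-0.7,0,-0.7,0,0,0,0.3],[-0.7,0,-0.7,0,0,0,0.3],[-0.7,0,-0.7,0,0,0,0.3],[-0.7,0,-0.7,0,0,0,0.3],[-0.7,0,-0.7,0,0,0,0.3],[-0.7,0,-0.7,0,0,0,0.3],[-0.7,0,-0.7,0,0,0,0.3]]])

```text
time_s: 9.0
eef_pos: [0.5267, 0.1235, 0.2526]
tcp_rot: [179.9, 44.9, 133.5]
force: [0.0, -0.2, -0.6]
finger_gap: 0.0538
grasp_force: 42.5
```

Run:
```python
from h import *
s=robot.get_state();print(s['qpos'],s['eef_pos'],s['tcp_rot'],s['force'],s['grasp_force'],s['finger_gap'])
```

```text
[  6.9963579    7.62347998 -54.06018158 113.61428701  53.59526944
  74.88175641 -24.67562771] [0.5266671  0.1235364  0.25260345] [179.91799937  44.92171387 133.46955796] [ 0.0388343  -0.22894741 -0.57271214] 42.48797859996557 0.053794148490969265
```

Request:
jog_arm(motion=[[[0,0,0,0,0.98,0,0.3],[0,0,0,0,0.98,0,0.3],[0,0,0,0,0.98,0,0.3],[0,0,0,0,0.98,0,0.3],[0,0,0,0,0.98,0,0.3],[0,0,0,0,0.98,0,0.3],[0,0,0,0,0.98,0,0.3],[0,0,0,0,0.98,0,0.3]]])

```text
time_s: 9.8
eef_pos: [0.5271, 0.1236, 0.2525]
tcp_rot: [179.9, -0.1, 133.6]
force: [-0.2, 0.1, -1.2]
finger_gap: 0.0535
grasp_force: 42.4
```

Run:
```python
from h import *
s=robot.get_state();print(s['qpos'],s['eef_pos'],s['tcp_rot'],s['force'],s['grasp_force'],s['finger_gap'])
```

```text
[ 26.15831763  11.71290151 -49.42292023  97.49078898   8.99650407
  74.92175819  18.54220048] [0.527099   0.1236134  0.25251974] [ 1.79854372e+02 -1.43006525e-01  1.33555695e+02] [-0.23306009  0.08247887 -1.22781444] 42.439763098955154 0.053521500415082114
```

Request:
jog_arm(motion=[[[-0.75,-0.91,0,0,0,0,0.3],[-0.75,-0.91,0,0,0,0,0.3],[-0.75,-0.91,0,0,0,0,0.3],[-0.75,-0.91,0,0,0,0,0.3],[-0.75,-0.91,0,0,0,0,0.3],[-0.75,-0.91,0,0,0,0,0.3],[-0.75,-0.91,0,0,0,0,0.3],[-0.75,-0.91,0,0,0,0,0.3],[-0.75,-0.91,0,0,0,0,0.3],[-0.75,-0.91,0,0,0,0,0.3]]])

```text
time_s: 10.8
eef_pos: [0.4981, -0.1115, 0.2519]
tcp_rot: [180.0, 0.1, 133.6]
force: [0.9, -0.2, -1.6]
finger_gap: 0.0532
grasp_force: 42.5
```

Request:
jog_arm(motion=[[[-0.75,-0.91,0,0,0,0,0.3],[-0.75,-0.91,0,0,0,0,0.3],[-0.75,-0.91,0,0,0,0,0.3],[-0.75,-0.91,0,0,0,0,0.3],[-0.75,-0.91,0,0,0,0,0.3],[-0.75,-0.91,0,0,0,0,0.3],[-0.75,-0.91,0,0,0,0,0.3],[-0.75,-0.91,0,0,0,0,0.3],[-0.75,-0.91,0,0,0,0,0.3],[-0.75,-0.91,0,0,0,0,0.3]]])

```text
time_s: 11.8
eef_pos: [0.4694, -0.3457, 0.252]
tcp_rot: [180.0, 0.1, 133.5]
force: [0.9, -0.7, -0.8]
finger_gap: 0.0536
grasp_force: 42.5
```

Request:
jog_arm(motion=[[[0,0,0,0,0,0.9,0.3],[0,0,0,0,0,0.9,0.3],[0,0,0,0,0,0.9,0.3],[0,0,0,0,0,0.9,0.3],[0,0,0,0,0,0.9,0.3],[0,0,0,0,0,0.9,0.3],[0,0,0,0,0,0.9,0.3],[0,0,0,0,0,0.9,0.3],[0,0,0,0,0,0.9,0.3]]])

```text
time_s: 12.7
eef_pos: [0.4696, -0.3448, 0.2519]
tcp_rot: [179.9, 0.0, 86.9]
force: [-1.0, 0.2, -2.2]
finger_gap: 0.0533
grasp_force: 42.5
```

Request:
jog_arm(motion=[[[0,0,0,0,0.9,0,0.3],[0,0,0,0,0.9,0,0.3],[0,0,0,0,0.9,0,0.3],[0,0,0,0,0.9,0,0.3]]])

```text
time_s: 13.1
eef_pos: [0.4698, -0.3451, 0.2525]
tcp_rot: [179.8, -20.8, 87.2]
force: [1.0, 0.1, -2.3]
finger_gap: 0.0536
grasp_force: 42.6
```

Run:
```python
from h import *
s=robot.get_state();print(s['qpos'],s['eef_pos'],s['tcp_rot'],s['force'],s['grasp_force'],s['finger_gap'])
```

```text
[ 59.54671459  22.52795599 -24.31329968  83.87797376  -8.30774735
  86.88146856  34.43931812] [ 0.46977692 -0.345106    0.25248218] [179.81599725 -20.77104931  87.20206829] [ 0.97216813  0.10808439 -2.30014399] 42.55075167864561 0.05360066845234237
```

Request:
jog_arm(motion=[[[0,0,0,0,0.85,0,0.3],[0,0,0,0,0.85,0,0.3],[0,0,0,0,0.85,0,0.3],[0,0,0,0,0.85,0,0.3],[0,0,0,0,0.85,0,0.3],[0,0,0,0,0,0,0.3]]])

```text
time_s: 13.7
eef_pos: [0.4682, -0.3468, 0.2493]
tcp_rot: [-179.9, -45.2, 86.8]
force: [-0.3, -1.0, -2.5]
finger_gap: 0.0539
grasp_force: 42.6
```

Run:
```python
from h import *
import pickle
b=snapshot("top");a=snapshot("scene");pickle.dump((a,b),open("s1.pkl","wb"))
s=robot.get_state();print(s['qpos'],s['eef_pos'],s['tcp_rot'],s['force'],s['grasp_force'],s['finger_gap'])
o=np.hstack([cv2.resize(b["frame"][130:270,290:430],(400,400)),cv2.resize(a["frame"][150:310,120:280],(400,400))]);cv2.imwrite("pics/g.png",o)
```

```text
[ 64.71324927  35.51342687 -25.12517521  74.78473042 -20.44301429
 101.0166505   38.40469375] [ 0.46937275 -0.34552892  0.25113025] [179.90174443 -44.87457193  87.11666205] [ 0.89655616  0.42708537 -0.438609  ] 42.59504869580269 0.05370475919551768
```

View pics/g.png

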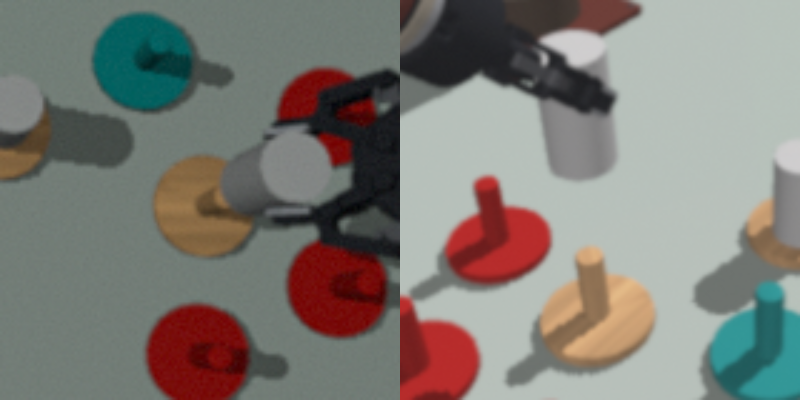

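The cup is upright, mouth down, just behind the free peg: disc at top crop (297,168), peg post in scene crop (592,290). I'll locate the cup axis by triangulating its top disc, and the post from both views.

Run:
```python
from h import *
import pickle; a,b=pickle.load(open("s1.pkl","rb"))
f=cv2.resize(b["frame"][170:208,376:412],None,fx=8,fy=8,interpolation=cv2.INTER_CUBIC)
g=cv2.GaussianBlur(cv2.cvtColor(f,cv2.COLOR_BGR2GRAY),(0,0),4)
c0=cv2.HoughCircles(g,cv2.HOUGH_GRADIENT,2,500,param1=60,param2=10,minRadius=80,maxRadius=120)
print(c0)
x,y,r=c0[0][0]; ut,vt=376+(x+.5)/8-.5,170+(y+.5)/8-.5
for z in(.275,.282,.289): print(z,onz(b,ut,vt,z).round(4), "R", (r/8)*(np.linalg.norm(onz(b,ut,vt,z)-b["pose"][:3,3]))/382)
cv2.circle(f,(int(x),int(y)),int(r),(0,255,0),1)
# scene: predicted outline of cup axis candidates
f2=cv2.resize(a["frame"][155:290,160:235],None,fx=4,fy=4,interpolation=cv2.INTER_CUBIC)
X=onz(b,ut,vt,.282)
def dr(img,s,p,off,k,col):
    q=[((u-off[0]+.5)*k-.5,(v-off[1]+.5)*k-.5) for u,v in (proj(s,t) for t in p)]
    cv2.polylines(img,[np.array(q).round().astype(int)],True,col,1)
th=np.linspace(0,2*np.pi,40)
ring=lambda c,z,r:[(c[0]+r*np.cos(t),c[1]+r*np.sin(t),z) for t in th]
dr(f2,a,ring(X,.282,.027),(160,155),4,(0,255,0));dr(f2,a,ring(X,.182,.027),(160,155),4,(0,255,0))
P=(.470,-.3465);dr(f2,a,ring(P,.012,.05),(160,155),4,(255,0,0));dr(f2,a,ring(P,.082,.012),(160,155),4,(255,0,0))
f3=cv2.resize(b["frame"][170:230,330:415],None,fx=4,fy=4,interpolation=cv2.INTER_CUBIC)
dr(f3,b,ring(X,.282,.027),(330,170),4,(0,255,0));dr(f3,b,ring(X,.182,.027),(330,170),4,(0,255,0));dr(f3,b,ring(P,.012,.05),(330,170),4,(255,0,0));dr(f3,b,ring(P,.082,.012),(330,170),4,(255,0,0))
o=np.zeros((540,300+340+4,3),np.uint8);o[:540,:300]=f2;o[:240,304:644]=f3
cv2.imwrite("pics/i.png",o)
```

```text
[[[129.  163.  116.6]]]
0.275 [ 0.4637 -0.3359  0.275 ] R 0.03217728446060989
0.282 [ 0.4627 -0.3332  0.282 ] R 0.03188909746756015
0.289 [ 0.4617 -0.3306  0.289 ] R 0.03160091047451041
```

View pics/i.png

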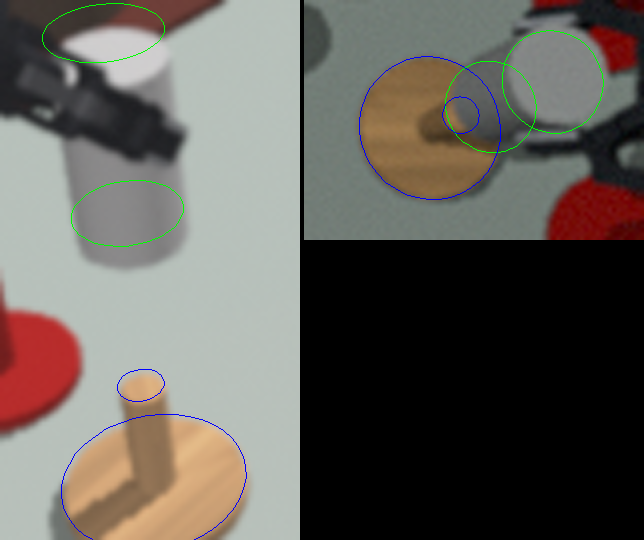

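Peg circles (blue) match the images. The Hough circle on the cup was off: the true disc centres are about (557,82) in the top panel and (118,56) in the scene panel, with the rim centre at (133,238). I'll triangulate from those.

```bash
cat >> h.py <<'E'
def tri(s1,p1,s2,p2):
    o1,d1=ray(s1,*p1);o2,d2=ray(s2,*p2)
    t=np.linalg.lstsq(np.c_[d1,-d2],o2-o1,rcond=None)[0]; A=o1+t[0]*d1;B=o2+t[1]*d2
    return (A+B)/2,np.linalg.norm(A-B)
E
python3 - <<'E'
from h import *
import pickle; a,b=pickle.load(open("s1.pkl","rb"))
T=(393.0,190.3)
X,e=tri(b,T,a,(189.3,168.8)); print("top disc",X.round(4),e)
# scene: rim centre for an upright axis at that X
for p in [(.469,-.3413),(.4696,-.3376),(X[0],X[1])]:
  for z in (X[2],X[2]-.1): print(p,z,np.round(proj(a,(*p,z)),1),np.round(proj(b,(*p,z)),1))
# subpixel edges: rows across the cup body in scene
g=cv2.cvtColor(a["frame"],cv2.COLOR_BGR2LAB).astype(float)
for v in (163,166,169,206,210,214):
    r=g[v,170:225,0]; print(v,r.astype(int).tolist())
E
```

```text
top disc [ 0.4667 -0.3361  0.2722] 0.009950591570751477
(0.469, -0.3413) 0.2721919135885928 [185.3 170.2] [393.5 187.6]
(0.469, -0.3413) 0.1721919135885928 [191.3 214.8] [378.1 194. ]
(0.4696, -0.3376) 0.2721919135885928 [187.  169.4] [391.8 187.3]
(0.4696, -0.3376) 0.1721919135885928 [192.9 214. ] [376.6 193.8]
(np.float64(0.46672556736566984), np.float64(-0.33606606607603684)) 0.2721919135885928 [186.5 168.6] [391.2 188.7]
(np.float64(0.46672556736566984), np.float64(-0.33606606607603684)) 0.1721919135885928 [192.4 213. ] [376. 195.]
163 [41, 45, 50, 57, 59, 60, 66, 77, 93, 116, 140, 160, 175, 183, 189, 195, 200, 204, 205, 204, 204, 204, 202, 197, 192, 185, 174, 161, 144, 114, 92, 106, 133, 159, 179, 189, 194, 195, 196, 196, 197, 196, 196, 196, 197, 197, 197, 197, 196, 196, 197, 196, 197, 197, 196]
166 [40, 42, 39, 45, 63, 107, 158, 189, 202, 208, 210, 210, 210, 210, 210, 211, 211, 211, 210, 210, 211, 211, 211, 210, 211, 211, 211, 211, 210, 209, 206, 201, 197, 197, 196, 196, 196, 196, 196, 196, 196, 197, 196, 196, 196, 197, 196, 197, 197, 197, 196, 196, 196, 196, 197]
169 [54, 57, 
[... 397 characters left out ...]
 137, 136, 137, 138, 141, 144, 148, 152, 160, 177, 191, 196, 197, 197, 196, 196, 196, 196, 196, 196, 197, 196, 197, 197, 196, 196, 196, 197]
210 [197, 196, 197, 196, 196, 197, 195, 186, 164, 139, 135, 138, 141, 143, 144, 145, 145, 146, 146, 147, 146, 145, 145, 144, 143, 141, 139, 138, 136, 136, 137, 139, 143, 147, 150, 156, 170, 187, 194, 197, 196, 196, 196, 196, 196, 197, 196, 196, 196, 196, 196, 197, 197, 196, 197]
214 [196, 197, 196, 196, 196, 196, 196, 194, 183, 156, 138, 136, 139, 142, 143, 144, 145, 146, 146, 147, 146, 145, 145, 145, 144, 141, 140, 139, 137, 136, 136, 139, 141, 145, 149, 157, 174, 189, 195, 196, 196, 197, 196, 196, 196, 196, 196, 196, 196, 196, 196, 196, 196, 196, 197]
```

Run:
```python
from h import *
import pickle; a,b=pickle.load(open("s1.pkl","rb"))
def disc(s,u0,u1,v0,v1,lo):
    L=cv2.resize(cv2.cvtColor(s["frame"],cv2.COLOR_BGR2LAB)[v0:v1,u0:u1,0],None,fx=4,fy=4,interpolation=cv2.INTER_CUBIC)
    m=cv2.morphologyEx((L>lo).astype(np.uint8),cv2.MORPH_OPEN,np.ones((9,9)))
    c=max(cv2.findContours(m,0,1)[0],key=cv2.contourArea); c=cv2.convexHull(c)
    x,y,w,h=cv2.boundingRect(c); e=cv2.fitEllipse(c)
    f=lambda x,y:((x+.5)/4-.5+u0,(y+.5)/4-.5+v0)
    return f(x,y),f(x+w,y+h),f(*e[0]),np.array(e[1])/4,e[2]
print("scene",disc(a,170,206,155,182,202))
L=cv2.cvtColor(b["frame"],cv2.COLOR_BGR2LAB)[...,0]
print(L[188,370:420].tolist()); print(L[165:215,393].tolist()); 
print("top",disc(b,376,414,170,210,150))
```

```text
scene ((179.625, 163.125), (201.375, 175.125), (189.08987998962402, 168.80391120910645), array([12.03034306, 23.8485527 ]), 87.10726928710938)
[104, 104, 107, 106, 106, 108, 104, 103, 107, 106, 113, 136, 142, 144, 144, 142, 143, 142, 143, 142, 139, 142, 142, 140, 141, 142, 140, 144, 143, 140, 142, 144, 142, 142, 141, 133, 89, 71, 87, 95, 95, 99, 93, 64, 30, 23, 23, 33, 31, 25]
[63, 63, 61, 65, 65, 58, 33, 28, 68, 121, 134, 140, 144, 141, 143, 142, 142, 140, 143, 141, 141, 141, 143, 140, 140, 142, 141, 143, 139, 141, 144, 141, 143, 146, 140, 120, 78, 88, 125, 111, 58, 25, 27, 56, 103, 131, 133, 128, 130, 132]Traceback (most recent call last):
  File "<stdin>", line 13, in <module>
  File "<stdin>", line 6, in disc
ValueError: max() iterable argument is empty
```

The top view's disc centre (393.2,186.9) agrees with the kinematic axis (0.470,-0.338), so I'll shift 9 mm towards -y and lower to just above the post.

Request:
jog_arm(motion=[[[-0.32,0,-0.32,0,0,0,0.3],[-0.7,0,0.7,0,0,0,0.3],[-0.7,0,0.7,0,0,0,0.3],[-0.7,0,0.7,0,0,0,0.3],[-0.7,0,0.7,0,0,0,0.3],[-0.2,0,0.2,0,0,0,0.3],[0,0,0,0,0,0,0.3]]])

```text
time_s: 14.5
eef_pos: [0.4681, -0.3542, 0.1647]
tcp_rot: [-179.9, -45.1, 86.9]
force: [-0.2, -0.9, 0.0]
finger_gap: 0.0536
grasp_force: 42.6
```

Run:
```python
from h import *
b=snapshot("top");a=snapshot("scene")
s=robot.get_state();print(s['qpos'],s['eef_pos'],s['tcp_rot'],s['force'],s['finger_gap'])
o=np.hstack([cv2.resize(b["frame"][150:250,310:410],(400,400),interpolation=2),cv2.resize(a["frame"][190:310,140:260],(400,400),interpolation=2)]);cv2.imwrite("pics/j.png",o)
```

```text
[ 64.66675131  40.3235549  -24.16205564  77.56774812 -18.30247811
  94.78040559  42.06046811] [ 0.46880869 -0.3547201   0.16660761] [179.94828265 -44.97631714  87.06110464] [ 1.03146958  0.1375691  -0.09910485] 0.05344541573891671
```

View pics/j.png

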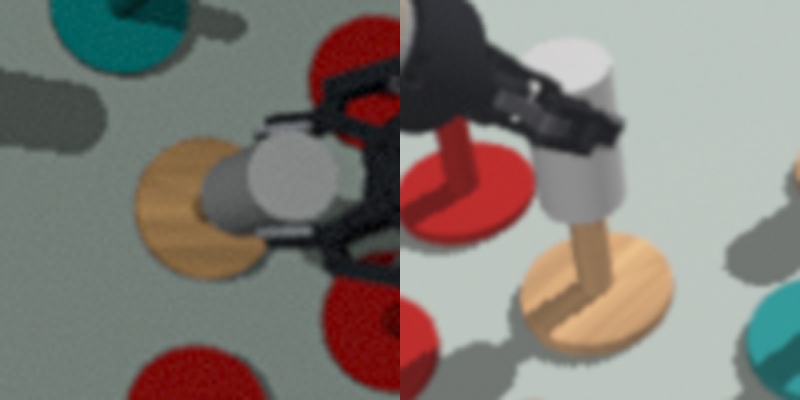

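The cup is centred over the post: rim at scene crop (581,205), post axis at about (593,250), about 3 mm off to the left, well inside the 12 mm slack. I'll nudge it and lower.

Request:
jog_arm(motion=[[[-0.35,0.1,0.35,0,0,0,0.3],[-0.35,0,0.35,0,0,0,0.3],[-0.35,0,0.35,0,0,0,0.3],[-0.35,0,0.35,0,0,0,0.3],[-0.35,0,0.35,0,0,0,0.3],[-0.35,0,0.35,0,0,0,0.3],[-0.35,0,0.35,0,0,0,0.3],[0,0,0,0,0,0,0.3]]])

```text
time_s: 15.4
eef_pos: [0.4699, -0.3544, 0.0951]
tcp_rot: [-179.9, -45.1, 86.9]
force: [-0.4, 0.3, -1.5]
finger_gap: 0.0538
grasp_force: 42.6
```

Request:
jog_arm(motion=[[[-0.07,0,0.07,0,0,0,0.3],[-0.07,0,0.07,0,0,0,0.3],[-0.07,0,0.07,0,0,0,0.3],[0,0,0,0,0,0,0.3]]])

```text
time_s: 15.8
eef_pos: [0.4705, -0.3548, 0.0908]
tcp_rot: [-180.0, -45.0, 87.0]
force: [-0.1, 0.1, -1.0]
finger_gap: 0.0537
grasp_force: 42.6
```

Request:
jog_arm(motion=[[[-0.05,0,0.05,0,0,0,0.3],[-0.05,0,0.05,0,0,0,0.3],[-0.05,0,0.05,0,0,0,0.3],[0,0,0,0,0,0,0.3],[0,0,0,0,0,0,0.3]]])

```text
time_s: 16.3
eef_pos: [0.4706, -0.3548, 0.0873]
tcp_rot: [180.0, -45.0, 87.1]
force: [-1.5, 0.5, 5.4]
finger_gap: 0.0536
grasp_force: 42.9
```

Request:
jog_arm(motion=[[[-0.04,0,0.04,0,0,0,0.3],[-0.04,0,0.04,0,0,0,0.3],[0,0,0,0,0,0,0.3],[0,0,0,0,0,0,0.3]]])

```text
time_s: 16.7
eef_pos: [0.4707, -0.3547, 0.0871]
tcp_rot: [179.9, -45.1, 87.1]
force: [-5.1, -0.3, 17.7]
finger_gap: 0.0537
grasp_force: 43.8
```

Contact at TCP z 0.087 (expected about 0.081). I'll check that the rim is on the base before releasing.

Run:
```python
from h import *
b=snapshot("top");a=snapshot("scene")
s=robot.get_state();print(s['eef_pos'],s['tcp_rot'],s['force'],s['ft_torque'])
o=np.hstack([cv2.resize(b["frame"][160:240,320:400],(400,400),interpolation=2),cv2.resize(a["frame"][210:310,150:250],(400,400),interpolation=2)]);cv2.imwrite("pics/k.png",o)
```

```text
[ 0.47075058 -0.35477732  0.08707149] [179.90286395 -45.05030453  87.12227134] [-4.15718691 -0.67498489 19.37015513] [1.964153   1.20464035 0.60728994]
```

View pics/k.png

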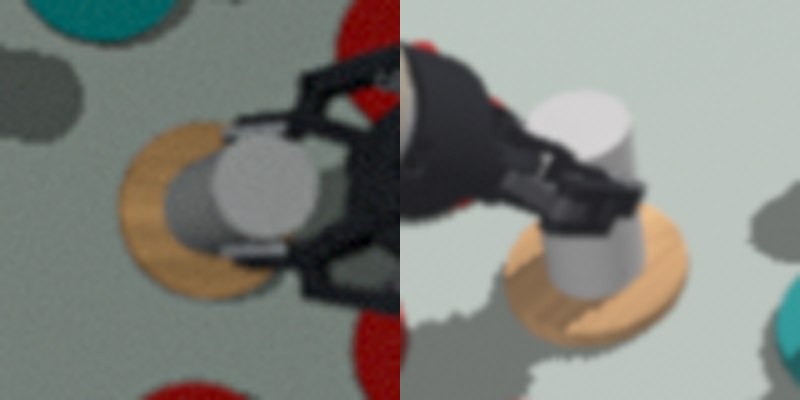

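The cup stands on the free peg's base, with its rim at scene crop (595,297) central on the base. I'll ease off, open and retreat.

Request:
jog_arm(motion=[[[0.035,0,-0.035,0,0,0,0.3],[0,0,0,0,0,0,0.3],[0,0,0,0,0,0,0.66],[0,0,0,0,0,0,0.7],[0,0,0,0,0,0,0.8],[0,0,0,0,0,0,1],[0,0,0,0,0,0,1],[0,0,0,0,0,0,1]]], squeeze=20)

```text
time_s: 17.6
eef_pos: [0.4705, -0.3548, 0.0852]
tcp_rot: [-180.0, -45.0, 87.0]
force: [0.3, 0.5, -0.2]
finger_gap: 0.085
grasp_force: 0.0
```

Request:
jog_arm(motion=[[[0,0,-0.2,0,0,0,1],[0,0,-0.4,0,0,0,1],[0,0,-0.6,0,0,0,1],[0,0,-0.8,0,0,0,1],[0,0,-0.8,0,0,0,1],[0,0,-0.8,0,0,0,1],[0,0,-0.8,0,0,0,1],[0,0,-0.8,0,0,0,1],[0,0,-0.8,0,0,0,1],[0,0,0,0,0,0,1]]])

```text
time_s: 18.6
eef_pos: [0.4659, -0.442, 0.1721]
tcp_rot: [179.8, -44.8, 87.0]
force: [-1.1, -0.2, 0.5]
finger_gap: 0.0851
grasp_force: 0.0
```

Run:
```python
from h import *
b=snapshot("top");a=snapshot("scene")
s=robot.get_state();print(s['time_s'],s['eef_pos'],s['force'])
o=np.hstack([cv2.resize(b["frame"][90:290,80:400],(400,250)),cv2.resize(a["frame"][120:320,120:376],(400,312))[:250]]);cv2.imwrite("pics/l.png",cv2.resize(o,(800,250)))
```

```text
18.7 [ 0.46606565 -0.43982444  0.17030832] [ 0.62041817  0.48571619 -0.84912674]
```

View pics/l.png

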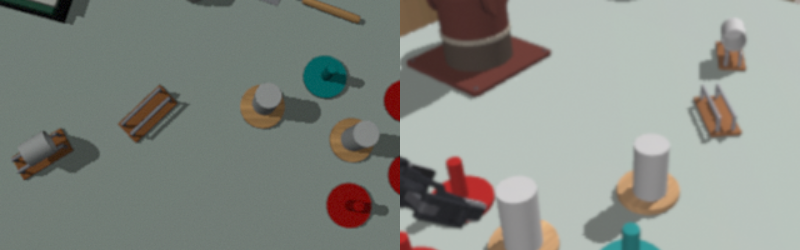

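The tall cup stands upright on the free peg (scene crop (518,215)), its rest is empty, and the short and drying cups haven't moved. The gripper is clear.

```bash
python3 -c "
from plant import job
print(job.hand_in())"
```

```text
the job is handed in; nothing more can be done
None
```

The tall cup stands mouth down on the free peg's base and is released, the short cup and drying cup are untouched, and the job was handed in at about 18.7 s.

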